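# Let the golf balls out of the lever dispenser

### The arm

A 6-joint arm with a two-finger parallel gripper is mounted at the origin on the work surface. World frame = base frame: x ahead of the robot, y to its left, z up, the work surface at z = 0. Lengths are in m, angles in rad, forces in N, time in s.
With the tool pointing down it reaches from about 0.3 to 0.875 m from the base axis. Payload 6.4 kg.
Tool frame: the origin (TCP) lies midway between the tips of the shut fingers; the grasp point (between the pads) lies 19 mm behind it; z points along the fingers, y is the line along which they close (so a half turn about z gives the same grasp; the last joint's range is limited). The gripper opens to 85 mm and grips with 20 to 120 N. Pads are 22 mm wide; open, the fingers measure 114 mm over their backs; the gripper's body (76 mm by 85 mm) begins 54 mm behind the grasp point. The pads swing forward as they close: fully open they stand 13 mm farther back than shut.
Start: joints at [-1.457, 0.181, 1.607, -0, 1.354, -0.206], TCP at [0.181, -0.546, 0.21] pointing down, gripper open.
Joint ranges: [-2.99, 2.99], [-0.89, 2.07], [0.3, 2.58], [-1.14, 4.28], [0, 2.63], [-3.12, 3.12]. Speed limits (rad/s): [2.57, 2.57, 3.01, 3.14, 3.14, 3.14].

### API

Orientations are given as a unit quaternion [w, x, y, z].
In Python, from bench import status, camera, ctrl gives the robot as it stands. The module is installed in compiled form; this text tells all that it offers.
- The arm moves only by the shell command python3 -m handwheel 'ROWS'. ROWS is JSON, a list that holds one entry, the list of rows, each a list of 7 numbers: the opening, from -1 (shut) to 1 (fully open), then the shift along the tool's x, y, z in cm, then the turn, a rotation vector about the tool's x, y, z in degrees. A call has 1 to 10 rows; each row is the pose to reach, as a shift and turn from the pose commanded when the call began, along the tool's axes at that moment; what a row does not reach only later rows make up. A row lasts 1/8 s, in which the tool goes at most 62.5 mm and 10.7 degrees, less where a joint would pass 70% of its speed; a pose out of reach is approached as far as the arm can. A call with a gripper value outside its range is refused whole. The fingers move at their own pace and stop on an object; the grip force is fixed at half the most. Time passes only in rows, so rows that repeat a pose let the fingers close. It gives the time, the measured TCP pose, the force, the opening and the grip force at its end, in the units of the state.
- status.get_obs(): the state, without advancing time (a new reading comes with each control period).
- camera(name): name is "scene" or "top"; returns a dict with "frame" (480x640x3 uint8, blue, green, red), "depth" (480x640 float32, m along the optical axis (not along the pixel's ray), 0 where there is no reading), "fx", "fy", "cx", "cy" (pixels), "extrinsics" (4x4, takes a point from camera to world coordinates). Camera axes: x right, y down, z forward; pixel columns grow to the right and rows downward; lengths in m; the calibration is good to about 2 mm. A picture is of the moment at which its call begins.
- ctrl.hand_in(): hands the job in; it is judged then, once.
The state is a dict: "time_s": time; "q": joint angles; "dq": joint speeds; "joint_efforts": joint torques, N m; "eef_pos": TCP position; "eef_rot": TCP orientation; "wrist_force": force on the tool from outside, world axes, zero at the start; "torque": the same for the moment, N m; "opening": opening from 0.0 (shut) to 1.0 (fully open); "grasp_force": force on a finger pad.
Only numpy, scipy, OpenCV 4.12 (cv2) and the standard library are available. Lean on these libraries where they do the work, as an engineer would, in place of code of your own. Each camera call takes 0.05 s, during which the arm holds its last target. There are 200 camera calls.

### The job

Press the dispenser's lever down fully so that its linked lid lifts, and keep it pressed until both golf balls have rolled out into the catch tray. Then let the lever back up slowly, so that the lid is eased shut and does not slam, and take the hand clear. Do not touch the balls and leave everything else on the cabinet where it is; nothing needs to be gripped.

Things in the scene. Friction and masses are not known exactly. Their poses are not given: they have to be found in the camera images.
- dispenser: Golf ball dispenser of bare sheet metal, fixed; 400 mm long (its y), 84 mm wide, 165 mm tall. Origin: underside, mid-length, z up, yaw within 0.6 rad. The tall half's open chute falls towards -y to an outlet at y = -30 mm, shut by a lid; the low half (y -40 to -200 mm) is the open catch tray, walls 85 to 100 mm tall. Lever and link rod (x = -48 mm, up to z = 190 mm) are on its -x side, facing the robot.
- lever_pad (a point): Centre of the upper face of the black rubber pad at the lever's free end: 40 mm wide (dispenser's x), 45 mm long (along the lever), 8 mm thick, 95 mm to the -x side of the dispenser's centre plane. At rest the lever points to the dispenser's +y and slopes up 0.45 rad, the pad 199 mm above the work surface. Nothing lies under it.
- lever_pivot (a point): Point on the lever's hinge axis in the pad's plane of motion, 150 mm above the work surface. The axis is level, along the dispenser's x. The pad's centre is 105 mm from it; pressing the pad down swings it on an arc about this axis by up to 1.05 rad, to 94 mm above the surface, where it meets a stop.
- lever: The steel lever with its rubber pad and shaft; origin on its hinge axis at the dispenser's centre plane. A spring pushes it back up: pressing at the pad takes about 1 N to start and about 4 N at the stop, and it flies up fast if let go. Let up faster than about 100 mm/s at the pad (1 rad/s), the lid slams.
- lid (a joint): Angle of the steel lid that hangs over the outlet, hinged at its top edge: 0 = shut, 1.05 = fully open against the stop. The link makes it turn exactly as far as the lever is pressed, both ways.
- ball0_center (a point): Centre of the lower golf ball (white, 43 mm across), which rests in the chute against the lid at the start; it rolls into the tray by itself once the lid is wide open.
- ball1_center (a point): Centre of the second golf ball, the same, just behind the first one in the chute.
- tray_floor (a point): Point on the catch tray's sloping floor, on its centre line, about 50 mm from its end wall; the balls come to rest around here.
- cup: Clear polycarbonate cup, 76 mm across, 100 mm tall, standing between the robot and the dispenser's tray; origin at its underside. To be left alone.
- sprayer: Yellow trigger sprayer, 84 mm across, 220 mm tall, upright at the left side; origin at its underside. To be left alone.
- grate: Round steel bucket grate, 260 mm across, 10 mm thick, lying flat at the right side; origin at its underside. To be left alone.
- mirror: Inspection mirror with chrome handle, 250 mm long, lying flat beyond the dispenser; origin at its underside. To be left alone.
- tin: Low round steel tin, 90 mm across, 45 mm tall, on the robot side of the dispenser near the lever; origin at its underside. To be left alone.
- brush: Hand brush, 220 mm long, lying at the left side; origin at its underside. To be left alone.
- spanner: Spanner, 150 mm long, lying at the right side; origin at its underside. To be left alone.
Mind the look-alikes: they are no part of the job. Leave any pink or yellow look-alike of the part that bears ball1_center alone.

How it is judged:
On the way, in this order (a step that is already met when the one before it is completed fails the run):
1. the fingers hold the lever pressed with the lid wide open and both balls in the tray (value of joint lid above 0.85 rad and contact force between the fingers and lever above 0.5 N and y of ball0_center in the frame of dispenser between -0.2 and -0.1 m and z of each of ball0_center, ball1_center in the frame of dispenser below 0.08 m and x of ball0_center in the frame of dispenser between -0.04 and 0.04 m and y of ball1_center in the frame of dispenser between -0.2 and -0.1 m and x of ball1_center in the frame of dispenser between -0.04 and 0.04 m), for 0.1 s.
2. the lid is shut again (value of joint lid below 0.06 rad), for 0.2 s.
At the end, for the whole second after the job is handed in: The lid is shut (within 0.06 rad) and still, and both balls lie in the catch tray (value of joint lid below 0.06 rad and y of ball0_center in the frame of dispenser between -0.2 and -0.1 m and z of each of ball0_center, ball1_center in the frame of dispenser below 0.08 m and x of ball0_center in the frame of dispenser between -0.04 and 0.04 m and y of ball1_center in the frame of dispenser between -0.2 and -0.1 m and x of ball1_center in the frame of dispenser between -0.04 and 0.04 m and velocity of joint lid below 0.05 rad/s); the robot touches nothing.
It fails at once if the lid slams: it falls faster than 1 rad/s (about 100 mm/s at the lever pad) in the last 0.35 rad (value of joint lid below 0.35 rad and velocity of joint lid below -1 rad/s).
It fails at once if the robot touches, lifts or carries a ball (contact force between any of the fingers, the arm and ball0 above 0.3 N or contact force between any of the fingers, the arm and ball1 above 0.3 N).
It fails at once if another thing on the cabinet is moved or lifted by more than 20 mm (distance of any of cup, sprayer, grate, mirror, tin, brush, spanner from where it was at the start of the episode above 0.02 m).
It also fails if it takes over 51 s, if anything falls off the work surface, if the arm or the gripper's body presses on something with over 40 N, if the wrist force passes 120 N, or if a joint passes its speed limit or range.

## Working session

There is one attempt and no reset: what is moved stays moved. The work goes in short steps, Python scripts to look and compute and a shell command to move; the robot and the scene stay as the last step left them, time stands still between calls to the robot, and variables do not carry over. Pictures are saved under pics/ and viewed, at most 10 in all, crops included, and the job is handed in when it is done.

```bash
mkdir -p pics; cat > h.py <<'E'
import numpy as np, cv2
from bench import status, camera, ctrl
def world(c,u,v,win=1):
    d=c["depth"][v-win:v+win+1,u-win:u+win+1]; d=np.median(d[d>0])
    p=np.array([(u-c["cx"])/c["fx"]*d,(v-c["cy"])/c["fy"]*d,d,1]); return (c["extrinsics"]@p)[:3]
def cloud(c):
    v,u=np.mgrid[:480,:640]; d=c["depth"]
    p=np.stack([(u-c["cx"])/c["fx"]*d,(v-c["cy"])/c["fy"]*d,d,np.ones_like(d)],-1)@c["extrinsics"].T
    return p[...,:3]
E
python3 - <<'E'
from h import *
import pickle
D={}
for n in("scene","top"):
    c=camera(n);D[n]=c;cv2.imwrite(f"pics/{n}0.png",c["frame"]);print(n,c["extrinsics"].round(3).tolist(),c["fx"])
pickle.dump(D,open("d0.pkl","wb"))
o=status.get_obs();print(o["eef_pos"],o["eef_rot"],o["wrist_force"],o["time_s"])
E
```

```text
scene [[-0.621, 0.578, -0.529, 1.327], [0.784, 0.463, -0.415, 0.568], [0.005, -0.672, -0.74, 1.216], [0.0, 0.0, 0.0, 1.0]] 536.8709475186449
top [[-0.08, -0.974, 0.212, 0.298], [-0.997, 0.078, -0.021, -0.031], [0.004, -0.213, -0.977, 1.395], [0.0, 0.0, 0.0, 1.0]] 522.8292870234174
[ 0.18072775 -0.54531009  0.20967646] [-7.81218952e-04  9.87242271e-01  1.59223386e-01  4.42926175e-05] [-0.08414844 -0.61975123  0.10741541] 0.1
```

View pics/scene0.png

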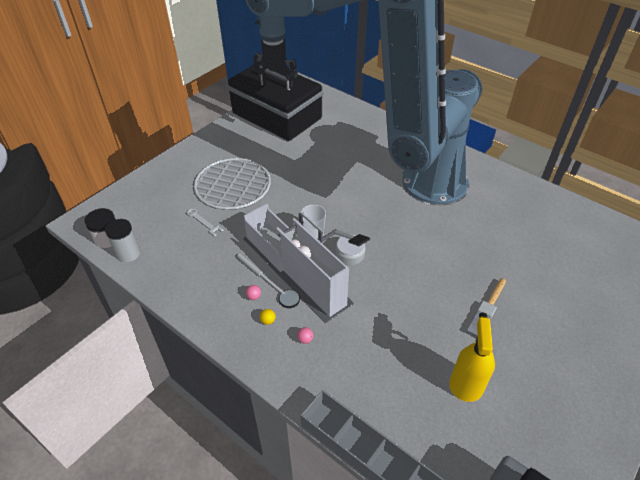

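View pics/top0.png

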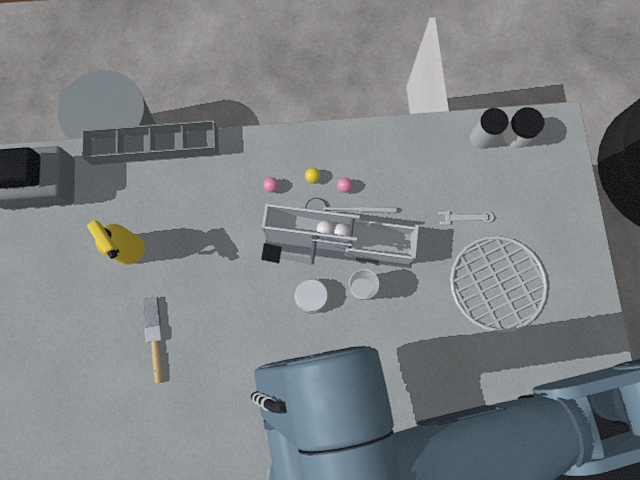

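The scene view shows the dispenser at about (300,260), with the lever's black pad at (358,240) and the tin beside it at (350,250). In the top view the pad is at (271,253), the tin at (311,296), the cup at (364,284) and the two white balls in the chute at (325,228) and (341,230). The look-alikes are the loose pink balls at (271,185) and (345,185) and the yellow one at (313,176). The white balls inside the chute are the real ones. I'll confirm this in one enlarged crop and measure.

```bash
python3 - <<'E'
from h import *
import pickle
D=pickle.load(open("d0.pkl","rb"))
a=cv2.resize(D["scene"]["frame"][190:330,230:390],None,fx=2.5,fy=2.5,interpolation=cv2.INTER_CUBIC)
b=cv2.resize(D["top"]["frame"][190:330,250:430],None,fx=2.2,fy=2.5,interpolation=cv2.INTER_CUBIC)
cv2.imwrite("pics/crop.png",np.hstack([a,b])[:, :800])
for n,l in(("scene",(358,240)),("top",(271,253))):
    c=D[n];P=cloud(c);f=c["frame"].astype(int)
    m=(f.max(-1)<50);u,v=l;w=np.zeros_like(m);w[v-14:v+15,u-14:u+15]=1;m&=w.astype(bool)&(P[...,2]>.15)&(c["depth"]>0)
    p=P[m];print(n,m.sum(),p.mean(0).round(4),p.min(0).round(3),p.max(0).round(3)); vv,uu=np.where(m);print(uu.mean(),vv.mean())
    x=p-p.mean(0);U,S,V=np.linalg.svd(x,full_matrices=False);print(S,V.round(3).tolist())
c=D["top"];P=cloud(c)
# dispenser points above .07
m=(P[...,2]>.07)&(P[...,2]<.18);w=np.zeros_like(m);w[195:270,255:425]=1;m&=w
uv=P[m][:,:2];r=cv2.minAreaRect(uv.astype(np.float32));print(r,cv2.boxPoints(r))
for k,q in dict(tin=(311,296),cup=(364,284),ball0=(341,230),ball1=(325,228)).items(): print(k,world(c,*q).round(3))
for q in[(266,207),(416,226),(415,264),(263,235),(313,262),(316,215)]: print(q,world(c,*q,0).round(3))
E
```

```text
scene 119 [0.5385 0.058  0.2013] [0.518 0.037 0.188] [0.558 0.078 0.213]
358.3613445378151 239.41176470588235
[0.137428   0.12236395 0.01520299] [[0.008, -0.908, -0.419], [0.995, -0.036, 0.097], [-0.103, -0.418, 0.903]]
top 276 [0.5322 0.0569 0.2002] [0.511 0.034 0.186] [0.553 0.078 0.212]
271.07608695652175 252.7427536231884
[0.20514269 0.18156151 0.03723729] [[0.074, 0.897, 0.435], [0.993, -0.109, 0.056], [-0.097, -0.427, 0.899]]
((0.5628412365913391, -0.11210307478904724), (0.3894827961921692, 0.13857150077819824), 80.444580078125) [[ 0.46218944 -0.29264098]
 [ 0.5988383  -0.3156441 ]
 [ 0.66349304  0.06843483]
 [ 0.52684414  0.09143794]]
tin [ 0.441 -0.027  0.048]
cup [ 0.466 -0.171  0.006]
ball0 [ 0.591 -0.115  0.122]
ball1 [ 0.597 -0.075  0.132]
(266, 207) [0.654 0.065 0.161]
(416, 226) [ 0.592 -0.308  0.1  ]
(415, 264) [ 0.509 -0.313  0.003]
(263, 235) [0.622 0.09  0.003]
(313, 262) [ 0.511 -0.039  0.154]
(316, 215) [ 0.631 -0.056  0.136]
```

View pics/crop.png

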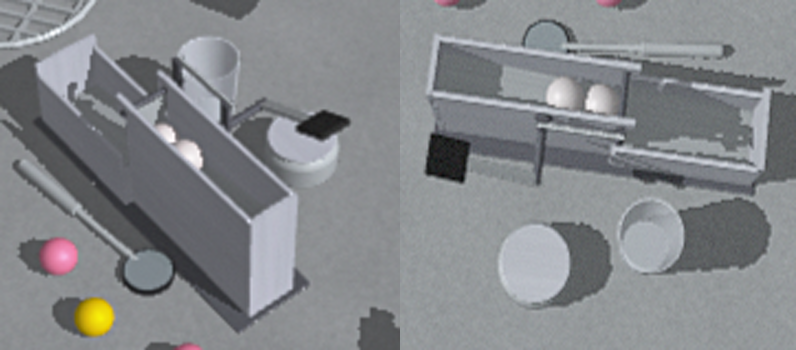

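The crop confirms it: the white pair sits in the tall half's chute, the pad hangs on the lever at the tin's side, and the coloured balls lie outside. The two views put the pad at about (0.535, 0.057, 0.200). I'll move to a high point near it now.

```bash
python3 -m handwheel '[[[-1,0,0,-5,0,0,0],[-1,1,-1,-10,0,0,-4],[-1,5,-4,-10,0,0,-12],[-1,9,-8,-10,0,0,-20],[-1,13,-12,-10,0,0,-28],[-1,17,-15,-10,0,0,-36],[-1,21,-19,-10,0,0,-44],[-1,25,-22,-10,0,0,-52],[-1,29,-25,-10,0,0,-60],[-1,33,-29,-10,0,0,-64]]]'
python3 - <<'E'
from h import *
import pickle
o=status.get_obs();print(o["eef_pos"],o["eef_rot"],o["wrist_force"],o["opening"],o["q"])
c=pickle.load(open("d0.pkl","rb"))["top"]
P=cloud(c);m=(P[...,2]>.155)&(P[...,2]<.172);w=np.zeros_like(m);w[195:270,255:330]=1;m&=w;p=P[m][:,:2]
r=cv2.minAreaRect(p.astype(np.float32));print(m.sum(),r,np.round(cv2.boxPoints(r),3).tolist())
E
```

```text
time_s: 1.35
eef_pos: [0.4034, -0.1654, 0.3102]
eef_rot: [-0.0, 0.752, 0.659, -0.0]
wrist_force: [0.6, -1.2, 0.5]
opening: -0.002
grasp_force: 0.0
[ 0.40342127 -0.16544123  0.31019751] [-8.45564368e-05  7.52102644e-01  6.59045981e-01 -2.47707491e-05] [ 0.6055024  -1.16082528  0.50627266] -0.0017255797111436317 [-6.62731446e-01 -2.15203996e-01  1.79785770e+00 -1.69730867e-05
  1.55911435e+00 -5.31034099e-01]
582 ((0.5809286832809448, -0.0006173402070999146), (0.16476143896579742, 0.1324162781238556), 77.58184051513672) [[0.49900001287460327, -0.06700000166893005], [0.628000020980835, -0.0949999988079071], [0.6629999876022339, 0.06599999964237213], [0.5339999794960022, 0.09399999678134918]]
```

```bash
python3 -m handwheel '[[[-1,5,2,0,0,0,0],[-1,10,4,0,0,0,0],[-1,15,6,0,0,0,0],[-1,20,8,0,0,0,0],[-1,23.8,9.6,1,0,0,0],[-1,23.8,9.6,4,0,0,0],[-1,23.8,9.6,7.5,0,0,0],[-1,23.8,9.6,7.5,0,0,0]]]'
python3 - <<'E'
from h import *
c=camera("scene");t=camera("top")
a=cv2.resize(c["frame"][150:310,260:420],(400,400),interpolation=cv2.INTER_CUBIC)
b=cv2.resize(t["frame"][170:330,220:380],(400,400),interpolation=cv2.INTER_CUBIC)
cv2.imwrite("pics/hover.png",np.hstack([a,b]))
print(status.get_obs()["q"],status.get_obs()["wrist_force"])
E
```

```text
time_s: 2.35
eef_pos: [0.5274, 0.0567, 0.2322]
eef_rot: [-0.003, 0.753, 0.658, -0.002]
wrist_force: [0.5, -0.1, -0.1]
opening: -0.002
grasp_force: 0.0
[-1.17381239e-01  6.47613863e-02  1.68315009e+00 -2.14450125e-05
  1.39364908e+00  1.67658239e-02] [0.57090189 0.61012749 1.01261251]
```

View pics/hover.png

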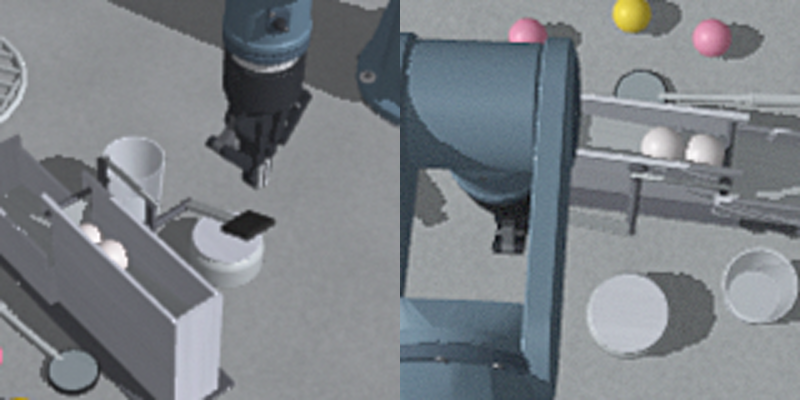

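The fingers stand over the pad: the tip is at (257,185) and the pad at (248,222) in the left crop. Nothing touches. Now I'll press along the arc.

```bash
python3 -m handwheel '[[[-1,0,0,2.5,0,0,0],[-1,0.4,0,4,0,0,0],[-1,0.8,0,5.3,0,0,0],[-1,1.1,0,6.6,0,0,0],[-1,1.2,0,7.9,0,0,0],[-1,1.1,0,9,0,0,0],[-1,0.9,0,10,0,0,0],[-1,0.5,0,11.3,0,0,0],[-1,-0.2,0,12.5,0,0,0],[-1,-0.3,0,12.8,0,0,0]]]'
python3 - <<'E'
from h import *
c=camera("scene")
a=cv2.resize(c["frame"][150:310,240:400],(600,600),interpolation=cv2.INTER_CUBIC)
cv2.imwrite("pics/press.png",a)
o=status.get_obs();print(o["eef_pos"],o["wrist_force"],o["time_s"])
E
```

```text
time_s: 3.7
eef_pos: [0.529, 0.0528, 0.1065]
eef_rot: [-0.0, 0.753, 0.658, -0.0]
wrist_force: [0.5, 2.8, 3.3]
opening: -0.0
grasp_force: 2.0
[0.52894182 0.05283936 0.1065759 ] [0.71532097 3.25046823 2.0933035 ] 3.75
```

View pics/press.png

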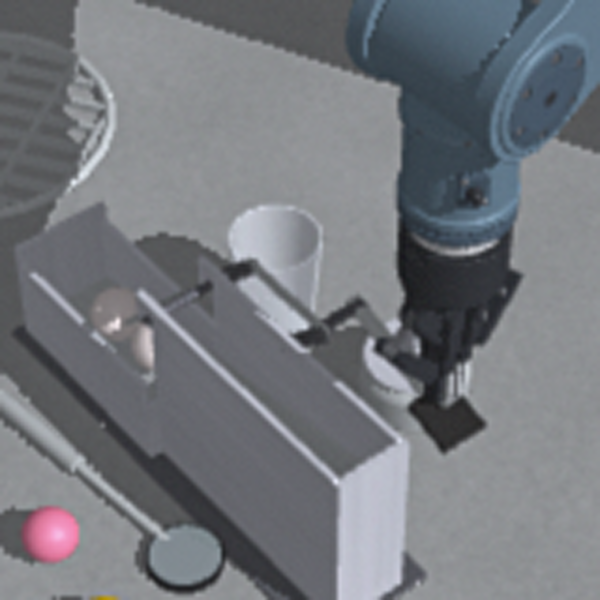

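The lever is down with the tip on the pad at (455,385). The lid is open and both balls, at (115,310) and (143,345), are rolling through the tray. I'll press a little deeper and hold.

```bash
python3 -m handwheel '[[[-1,-0.1,0,0.2,0,0,0],[-1,-0.2,0,0.4,0,0,0],[-1,-0.2,0,0.4,0,0,0],[-1,-0.2,0,0.4,0,0,0],[-1,-0.2,0,0.4,0,0,0],[-1,-0.2,0,0.4,0,0,0],[-1,-0.2,0,0.4,0,0,0],[-1,-0.2,0,0.4,0,0,0],[-1,-0.2,0,0.4,0,0,0],[-1,-0.2,0,0.4,0,0,0]]]'
python3 - <<'E'
from h import *
c=camera("scene");t=camera("top")
a=cv2.resize(c["frame"][190:290,230:370],(560,400),interpolation=cv2.INTER_CUBIC)
b=cv2.resize(t["frame"][200:280,300:428],(240,150),interpolation=cv2.INTER_CUBIC);b=cv2.copyMakeBorder(b,0,250,0,0,0)
cv2.imwrite("pics/hold.png",np.hstack([a,b]))
P=cloud(t);f=t["frame"].astype(int);m=(f.min(-1)>165)&(P[...,2]<.09)&(P[...,2]>.03);m[:,:310]=0;m[:,430:]=0;m[:200]=0;m[275:]=0
n,l,s,ce=cv2.connectedComponentsWithStats(m.astype(np.uint8))
for i in range(1,n):
    if s[i,4]>20: print(s[i],ce[i],P[l==i].mean(0).round(3),P[l==i][:,2].max())
o=status.get_obs();print(o["eef_pos"],o["wrist_force"],o["time_s"])
E
```

```text
time_s: 5.0
eef_pos: [0.5291, 0.0512, 0.1035]
eef_rot: [-0.0, 0.753, 0.658, -0.0]
wrist_force: [-0.1, 3.9, 2.5]
opening: 0.003
grasp_force: 2.0
[383 223  25   5  45] [395.33333333 225.37777778] [ 0.601 -0.258  0.084] 0.08850530601959061
[0.52913226 0.05128315 0.10348018] [-0.63388595  3.77544864  3.16938828] 5.1
```

View pics/hold.png

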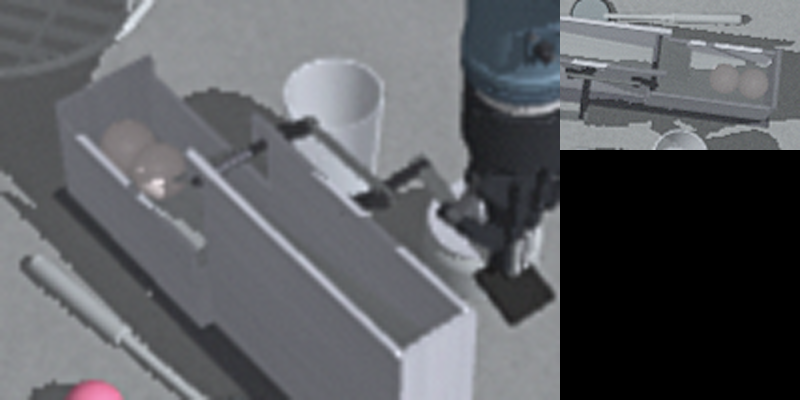

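Both balls lie together at the tray's end, at (125,145) and (160,165), and the tip still holds the pad down. I'll press 4 mm more to find the stop and check the ball positions.

```bash
python3 -m handwheel '[[[-1,-0.1,0,0.2,0,0,0],[-1,-0.2,0,0.4,0,0,0],[-1,-0.2,0,0.4,0,0,0],[-1,-0.2,0,0.4,0,0,0],[-1,-0.2,0,0.4,0,0,0],[-1,-0.2,0,0.4,0,0,0]]]'
python3 - <<'E'
from h import *
t=camera("top");d=np.array([.15,.989]);
piv=np.array([.535,.057])-d*.0932   # pivot in pad plane
D0=None
for q in[(388,243),(403,244)]: print(q,world(t,*q).round(3))
P=cloud(t); e=P[225:262,405:425]; m=e[...,2]>.07; print("end wall",e[m].mean(0).round(3))
c=camera("scene");P=cloud(c);f=c["frame"].astype(int)
m=(f.max(-1)<50)&(abs(P[...,0]-.535)<.03)&(abs(P[...,1]-.052)<.03)&(P[...,2]<.115)&(P[...,2]>.07)
p=P[m];x=p-p.mean(0);V=np.linalg.svd(x,full_matrices=False)[2];print(m.sum(),p.mean(0).round(3),V[2].round(3),p.min(0).round(3),p.max(0).round(3))
E
```

```text
time_s: 5.85
eef_pos: [0.529, 0.0493, 0.0996]
eef_rot: [0.0, 0.753, 0.658, 0.0]
wrist_force: [-0.6, 4.5, 3.2]
opening: -0.002
grasp_force: 2.1
(388, 243) [ 0.558 -0.236  0.076]
(403, 244) [ 0.554 -0.276  0.068]
end wall [ 0.553 -0.296  0.097]
52 [0.538 0.068 0.108] [-0.055 -0.332 -0.942] [0.517 0.043 0.1  ] [0.557 0.082 0.114]
```

```bash
python3 -m handwheel '[[[-1,0,0,0.2,0,0,0],[-1,0,0,0.4,0,0,0],[-1,0,0,0.6,0,0,0],[-1,0,0,0.6,0,0,0]]]'
python3 - <<'E'
from h import *
c=camera("scene")
u0,v0=320,225
cv2.imwrite("pics/pad.png",cv2.resize(c["frame"][v0:v0+60,u0:u0+80],(800,600),interpolation=cv2.INTER_CUBIC))
P=cloud(c)
for v in range(238,274,4): print(v,[(u,*(P[v,u]*1000).round().astype(int).tolist(),int(c["frame"][v,u].max())) for u in range(346,374,6)])
E
```

```text
time_s: 6.45
eef_pos: [0.5291, 0.0486, 0.0936]
eef_rot: [0.001, 0.753, 0.658, -0.0]
wrist_force: [-0.9, -1.0, 4.2]
opening: -0.002
grasp_force: 2.0
238 [(346, 570, 41, 222, 57), (352, 566, 57, 229, 57), (358, 548, 63, 217, 47), (364, 527, 67, 203, 48), (370, 493, 65, 172, 78)]
242 [(346, 576, 46, 215, 90), (352, 561, 54, 208, 53), (358, 552, 67, 209, 50), (364, 524, 67, 185, 61), (370, 367, -10, -2, 155)]
246 [(346, 578, 48, 203, 87), (352, 540, 41, 165, 33), (358, 547, 64, 187, 56), (364, 421, 3, 36, 172), (370, 380, 0, -2, 148)]
250 [(346, 587, 55, 201, 54), (352, 564, 58, 182, 58), (358, 545, 64, 171, 55), (364, 434, 13, 37, 212), (370, 395, 10, -1, 150)]
254 [(346, 485, -15, 44, 156), (352, 565, 59, 168, 57), (358, 539, 61, 146, 163), (364, 435, 15, 20, 177), (370, 407, 18, -2, 148)]
258 [(346, 487, -13, 30, 141), (352, 539, 43, 117, 30), (358, 536, 60, 127, 182), (364, 432, 14, 0, 156), (370, 420, 28, -1, 149)]
262 [(346, 485, -13, 10, 134), (352, 547, 48, 112, 53), (358, 535, 60, 110, 51), (364, 519, 69, 102, 79), (370, 433, 37, -1, 151)]
266 [(346, 605, 70, 166, 197), (352, 555, 54, 107, 39), (358, 539, 64, 100, 51), (364, 524, 74, 93, 48), (370, 448, 47, 2, 147)]
270 [(346, 615, 77, 165, 201), (352, 492, 14, 0, 149), (358, 549, 71, 98, 49), (364, 468, 40, -3, 154), (370, 458, 55, -1, 149)]
```

View pics/pad.png

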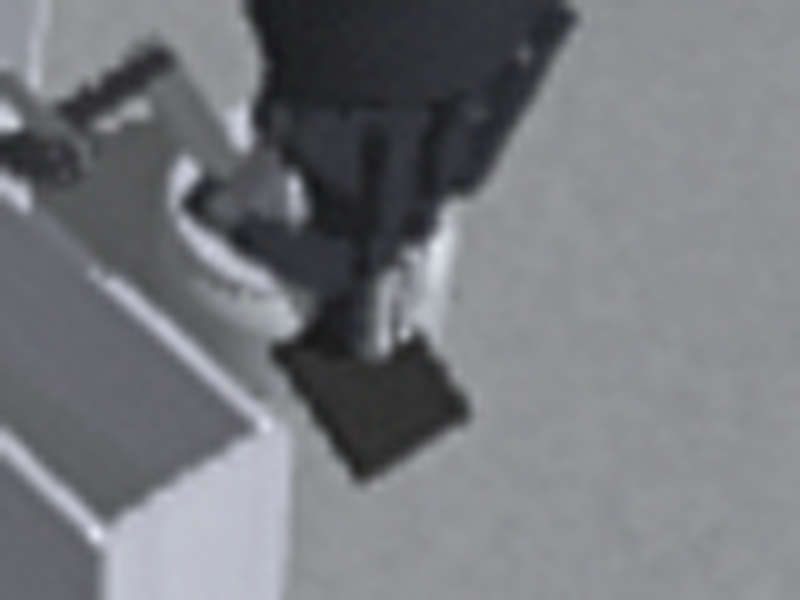

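The pad slopes down steeply under the fingertips, the tip meeting it at about (375,340) in the crop, so it is close to the stop. I'll go a bit deeper to feel the stop.

```bash
python3 -m handwheel '[[[-1,0,0,0.2,0,0,0],[-1,0,0,0.4,0,0,0],[-1,0,0,0.5,0,0,0],[-1,0,0,0.5,0,0,0],[-1,0,0,0.5,0,0,0]]]'
```

```text
time_s: 7.12
eef_pos: [0.5293, 0.049, 0.0888]
eef_rot: [0.0, 0.753, 0.658, 0.0]
wrist_force: [0.1, -1.8, 4.6]
opening: -0.002
grasp_force: 2.0
```

```bash
python3 -m handwheel '[[[-1,0,0,0.2,0,0,0],[-1,0,0,0.4,0,0,0],[-1,0,0,0.6,0,0,0],[-1,0,0,0.6,0,0,0]]]'
python3 - <<'E'
from h import *
c=camera("scene");P=cloud(c)
q=[P[v,u] for v in range(256,276,1) for u in range(346,372) if c["frame"][v,u].max()<58 and .07<P[v,u][2]<.118 and P[v,u][1]>.045]
q=np.array(q);A=np.c_[q[:,:2]-[.54,.06],np.ones(len(q))];s=np.linalg.lstsq(A,q[:,2],rcond=None)[0];r=q[:,2]-A@s;k=abs(r)<.005
s=np.linalg.lstsq(A[k],q[k,2],rcond=None)[0];print(len(q),k.sum(),s,np.arctan(s[1]),q[k].min(0),q[k].max(0))
t=camera("top")
for u in[(388,243),(403,244)]: print(u,world(t,*u).round(3))
E
```

```text
time_s: 7.62
eef_pos: [0.5292, 0.0491, 0.0827]
eef_rot: [0.0, 0.753, 0.658, 0.0]
wrist_force: [0.2, 0.5, 4.9]
opening: 0.0
grasp_force: 2.1
99 80 [-0.06413865 -0.57196352  0.09158836] -0.5195492892461204 [0.51924669 0.04501918 0.08417896] [0.55773226 0.07119917 0.10372566]
(388, 243) [ 0.558 -0.236  0.076]
(403, 244) [ 0.554 -0.275  0.07 ]
```

The lever is at the stop, at about 1.02 rad, and the balls rest in the tray roughly 21 and 61 mm from the end wall. Now I'll ease the lever up along its arc at about 30 mm/s.

```bash
python3 -m handwheel '[[[-1,0.3,0,-0.4,0,0,0],[-1,0.6,0,-0.8,0,0,0],[-1,0.9,0,-1.2,0,0,0],[-1,1.1,0,-1.6,0,0,0],[-1,1.3,0,-2,0,0,0],[-1,1.4,0,-2.4,0,0,0],[-1,1.5,0,-2.8,0,0,0],[-1,1.6,0,-3.2,0,0,0],[-1,1.7,0,-3.6,0,0,0],[-1,1.75,0,-4,0,0,0]]]'
```

```text
time_s: 8.98
eef_pos: [0.5311, 0.0666, 0.1226]
eef_rot: [-0.0, 0.753, 0.658, -0.0]
wrist_force: [0.0, -2.0, 2.0]
opening: 0.0
grasp_force: 1.2
```

```bash
python3 -m handwheel '[[[-1,0.05,0,-0.4,0,0,0],[-1,0.1,0,-0.8,0,0,0],[-1,0.1,0,-1.2,0,0,0],[-1,0.1,0,-1.6,0,0,0],[-1,0.1,0,-2,0,0,0],[-1,0.05,0,-2.4,0,0,0],[-1,0,0,-2.8,0,0,0],[-1,-0.05,0,-3.2,0,0,0],[-1,-0.1,0,-3.6,0,0,0],[-1,-0.15,0,-4,0,0,0]]]'
```

```text
time_s: 10.22
eef_pos: [0.5311, 0.0651, 0.1627]
eef_rot: [0.0, 0.753, 0.658, 0.0]
wrist_force: [0.1, -0.6, 0.7]
opening: 0.001
grasp_force: 0.6
```

```bash
python3 -m handwheel '[[[-1,-0.05,0,-0.3,0,0,0],[-1,-0.1,0,-0.6,0,0,0],[-1,-0.15,0,-0.9,0,0,0],[-1,-0.2,0,-1.2,0,0,0],[-1,-0.3,0,-1.5,0,0,0],[-1,-0.4,0,-1.8,0,0,0],[-1,-0.5,0,-2.1,0,0,0],[-1,-0.6,0,-2.4,0,0,0],[-1,-0.7,0,-2.7,0,0,0],[-1,-0.8,0,-3,0,0,0]]]'
```

```text
time_s: 11.48
eef_pos: [0.5299, 0.0573, 0.1927]
eef_rot: [-0.0, 0.753, 0.658, 0.0]
wrist_force: [0.2, -0.4, -0.0]
opening: -0.0
grasp_force: 0.0
```

```bash
python3 -m handwheel '[[[-1,-0.05,0,-0.3,0,0,0],[-1,-0.1,0,-0.6,0,0,0],[-1,-0.1,0,-0.9,0,0,0],[-1,-0.1,0,-1.2,0,0,0],[-1,-0.1,0,-1.5,0,0,0],[-1,-0.1,0,-1.8,0,0,0],[-1,-0.1,0,-2.1,0,0,0],[-1,-0.1,0,-2.4,0,0,0],[-1,-0.1,0,-2.8,0,0,0],[-1,-0.1,0,-3.2,0,0,0]]]'
```

```text
time_s: 12.72
eef_pos: [0.5298, 0.0562, 0.2248]
eef_rot: [-0.0, 0.753, 0.658, 0.0]
wrist_force: [-0.0, -0.0, -0.2]
opening: 0.003
grasp_force: 0.0
```

```bash
python3 -m handwheel '[[[-1,0,0,-3,0,0,0],[-1,0,0,-6,0,0,0],[-1,0,-3,-10,0,0,0],[-1,0,-7,-10,0,0,0],[-1,0,-11,-10,0,0,0],[-1,0,-15,-10,0,0,0],[-1,0,-15,-10,0,0,0],[-1,0,-15,-10,0,0,0]]]'
python3 - <<'E'
from h import *
c=camera("scene");t=camera("top")
a=cv2.resize(c["frame"][160:300,230:390],(400,350),interpolation=cv2.INTER_CUBIC)
b=cv2.resize(t["frame"][150:310,250:433],(400,350),interpolation=cv2.INTER_CUBIC)
cv2.imwrite("pics/end.png",np.hstack([a,b]))
P=cloud(c);f=c["frame"].astype(int);m=(f.max(-1)<50);w=np.zeros_like(m);w[226:255,344:373]=1;m&=w.astype(bool)&(P[...,2]>.15)
print(m.sum(),P[m].mean(0).round(4))
for u in[(388,243),(403,244)]: print(u,world(t,*u).round(3))
E
```

```text
time_s: 13.72
eef_pos: [0.3818, 0.0762, 0.325]
eef_rot: [0.001, 0.753, 0.658, 0.001]
wrist_force: [1.0, 1.1, 0.3]
opening: -0.001
grasp_force: 0.0
118 [0.5453 0.0618 0.2096]
(388, 243) [ 0.558 -0.236  0.076]
(403, 244) [ 0.554 -0.276  0.067]
```

View pics/end.png

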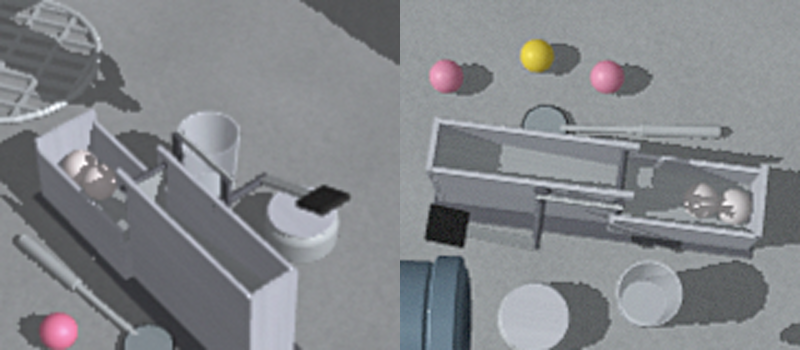

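Both balls lie in the tray, at (75,165) and (98,180) on the left and (703,200) and (735,207) on the right. The pad is back at its rest position, and the hand is clear with everything else in place. I'll hand in.

```bash
python3 -c "
from bench import ctrl; print(ctrl.hand_in())"
```

```text
the job is handed in; nothing more can be done
None
```

I handed the job in at about 14 s, and no verdict came back: I pressed the lever to about 1.02 rad (image estimate; no clear stop felt), both balls rolled into the tray, I let the lever up at about 25–30 mm/s, and the last pictures show it back at rest with the hand clear and nothing else visibly moved.

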